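# Give the salt shaker its place behind the mills

## Task

Someone put a spice jar in the salt shaker's place at the back of the condiment stand, behind the two mills, and the shaker was left on the serving tray. Stand both mills aside on the tray with the shaker, move the stray jar to the free coaster in the spice rack, and then stand the shaker on the back place of the stand while the mills are still on the tray. Finally put each mill back exactly where it stood, with everything upright and the two jars already in the rack left undisturbed.

Things in the scene. Friction and masses are not known exactly. Their poses are not given: they have to be found in the camera images.
- tall_mill: Pale wooden pepper mill, the tallest thing of the task: 58 mm across the foot, 200 mm high; round. Its head is a knob 50 mm across between 145 and 189 mm up (grip it there, about 166 mm up), topped by a 12 mm button. The head does not turn. Weighs about 0.18 kg. Origin: centre of the underside, z up. Stands on one of the stand's two front places; which varies.
- short_mill: Dark wooden pepper mill, 58 mm across the foot, 170 mm high; round. Its head is a knob 49 mm across between 123 and 159 mm up (grip it about 143 mm up), topped by a 12 mm button. The head does not turn. Weighs about 0.18 kg. Origin: centre of the underside, z up. Stands on the stand's other front place.
- stray_jar: Round spice jar with screw cap, the shortest of the three jars: 42 mm across, 96 mm high, 0.11 kg; the cap is the top 20 mm, and it is the same width all the way up. Origin: centre of the underside, z up. It stands wrongly on the back place of the condiment stand, close behind the mills: their heads leave no room for a gripper over it until they are gone.
- shaker: Small salt shaker, clear with a grey domed top, 44 mm across at its widest, 90 mm high, round, slightly waisted, 0.1 kg; the only shaker on the tray. Can be gripped across the body about 50 mm up. Origin: centre of the underside, z up. Stands on the serving tray's floor near its back edge (x = 35 to 45 mm, y = -50 to +50 mm in the tray's frame).
- condiment_stand: Fixed wooden board 160 x 184 mm, top 12 mm up, with three round cork inlays and a thin brass rail (37 mm high) round its back half. Origin: on the underside, below the centre of the back place (54 mm inlay). x points to its back, away from the robot (yaw up to 0.2), y to the left. The front places (66 mm inlays, one for each mill) are at x = -55 mm, y = +37 and -37 mm.
- serving_tray: Shallow pale wooden tray, 180 mm (its x, away from the robot) by 204 mm outside; floor 6 mm up, rim 7 mm thick and 16 mm high. Fixed. Origin: centre of the underside. The shaker stands in its back half; both mills fit side by side in its front half, for example at x = -45 mm, y = +45 and -45 mm, which leaves a gripper closing along y room to take the shaker.
- spice_rack: Dark wooden spice rack, a trough 206 mm long (its y) and 88 mm wide (its x, away from the robot), floor 10 mm up, 72 mm clear between two long sides that are 26 mm high; ends open. Fixed. Origin: centre of the underside. It has three places in a row at y = -64, 0 and +64 mm: two hold jars, the third has the free coaster.
- coaster: Round cork coaster, 52 mm across and 3 mm thick, fixed on the floor of the spice rack at one of its three places (which one varies): where the stray jar belongs. Origin: centre of its underside, so its top is 3 mm above its origin.
- jar_a: Round spice jar that is already in the spice rack, 45 mm across, 106 mm high; loose, leave it alone. Origin: centre of the underside. (Note for the arm: pans hang over the back of the hob, beyond world x = 0.61 m, down to z = 0.41 m, and right of y = -0.30 m, beyond x = 0.49 m, a shelf hangs at z = 0.45 m; all the work lies clear in front of them.)
- jar_c: The other round spice jar already in the spice rack, 44 mm across, 105 mm high; loose, leave it alone. Origin: centre of the underside.
Mind the look-alikes: they are no part of the job. Leave any orange look-alike of the shaker alone.

How it is judged:
On the way, in this order (a step that is already met when the one before it is completed fails the run):
1. both mills stand upright and released on the serving tray (x of tall_mill in the frame of serving_tray between -0.065 and 0.065 m and y of tall_mill in the frame of serving_tray between -0.075 and 0.075 m and z of each of tall_mill, short_mill in the frame of serving_tray below 0.012 m and angle between each of tall_mill, short_mill's own z axis and vertical below 0.12 rad and contact force between the fingers and tall_mill below 0.05 N and x of short_mill in the frame of serving_tray between -0.065 and 0.065 m and y of short_mill in the frame of serving_tray between -0.075 and 0.075 m and contact force between the fingers and short_mill below 0.05 N), for 0.2 s.
2. the stray jar stands on the coaster in the spice rack, the mills still on the tray (all of step 1 and horizontal distance between stray_jar and coaster below 0.012 m and z of stray_jar in the frame of coaster below 0.008 m and angle between stray_jar's own z axis and vertical below 0.12 rad and contact force between the fingers and stray_jar below 0.05 N), for 0.2 s.
3. the shaker stands on the back place of the stand, the mills still on the tray (all of step 1 and horizontal distance between shaker and condiment_stand below 0.012 m and z of shaker in the frame of condiment_stand below 0.018 m and angle between shaker's own z axis and vertical below 0.12 rad and contact force between the fingers and shaker below 0.05 N), for 0.2 s.
At the end, for the whole second after the job is handed in: Each mill is upright within 12 mm of where it stood at the start, the stray jar upright on the coaster within 12 mm of its centre, the shaker upright on the back place of the stand within 12 mm of its centre; all released and at rest (distance of each of tall_mill, short_mill from where it was at the start of the episode below 0.012 m and angle between each of tall_mill, short_mill, stray_jar, shaker's own z axis and vertical below 0.12 rad and contact force between the fingers and tall_mill below 0.05 N and contact force between the fingers and short_mill below 0.05 N and horizontal distance between stray_jar and coaster below 0.012 m and z of stray_jar in the frame of coaster below 0.008 m and contact force between the fingers and stray_jar below 0.05 N and horizontal distance between shaker and condiment_stand below 0.012 m and z of shaker in the frame of condiment_stand below 0.018 m and contact force between the fingers and shaker below 0.05 N and linear speed of each of tall_mill, short_mill, stray_jar, shaker below 0.02 m/s); the robot touches nothing.
It fails at once if a jar that was already in the spice rack is shifted by more than 15 mm or tipped (distance of any of jar_a, jar_c from where it was at the start of the episode above 0.015 m or angle between any of jar_a, jar_c's own z axis and vertical above 0.3 rad).
It also fails if it takes over 136 s, if anything falls off the work surface, if the arm or the gripper's body presses on something with over 40 N, if the wrist force passes 120 N, or if a joint passes its speed limit or range.

## Robot

A 6-joint arm with a two-finger parallel gripper is mounted at the origin on a cart in front of the work surface, level with it; the furniture and walls round the work are solid. World frame = base frame: x ahead of the robot, y to its left, z up, the work surface at z = 0. Lengths are in m, angles in rad, forces in N, time in s.
With the tool pointing down it reaches from about 0.375 to 0.9 m from the base axis. Payload 3.1 kg.
Tool frame: the origin (TCP) lies on the centre line of the jaws, within the pads' length; the fingertips stand robot.tip_reach ahead of it and the grasp point (between the pads) lies 8 mm behind it (robot.tip_reach is the distance from the TCP to the fingertips, in m); z points along the fingers, y is the line along which they close (so a half turn about z gives the same grasp; the last joint's range is limited). The gripper opens to 87 mm and grips with 3 to 60 N. Pads are 19 mm wide; open, the fingers measure 117 mm over their backs; the gripper's body (75 mm by 190 mm) begins 51 mm behind the grasp point.
Start: joints at [-1.335, 0.527, 1.433, -0, 1.181, -0.178], TCP at [0.252, -0.572, 0.234] pointing down, gripper open.
Joint ranges: [-3.08, 3.08], [-0.75, 2.2], [0.22, 2.44], [-1.43, 4.57], [0, 2.65], [-2.85, 2.85]. Speed limits (rad/s): [2.79, 2.79, 3.14, 3.14, 3.14, 3.14].

## Interface

Orientations are given as a unit quaternion [x, y, z, w].
In Python, from rig import robot gives the robot as it stands.
- The arm moves only by the tool jog_arm, never from a script. Its argument "motion" is one flat list of numbers, 7 for each row, row after row: the shift along the tool's x, y, z scaled (see below), then the turn, a rotation vector about the tool's x, y, z scaled (see below), then the gripper's target within -1 to 1 (shut at 1, half-way at 0, fully open at -1). In form: [x, y, z, rx, ry, rz, hand, x, y, z, rx, ry, rz, hand, ...]. A call has 1 to 12 rows; each row shifts and turns the commanded pose from where the row before left it, along the tool's axes as they then stand; what a row does not reach is not made up. The controller multiplies each number of a shift by 4 cm and each number of a turn by 4 degrees. A row lasts 1/8 s, in which the tool goes at most 62.5 mm and 10.7 degrees, less where a joint would pass 70% of its speed; a pose out of reach is approached as far as the arm can. A call with a number of a shift or a turn outside -1 to 1 is refused whole. A call with a gripper value outside its range is refused whole. The fingers move at their own pace and stop on an object; "grip_force" is the grip in N (left out, the last holds). Time passes only in rows, so rows that do not move let the fingers close. It gives the time, the measured TCP pose, the force, the opening and the grip force at its end, in the units of the state.
- robot.get_obs(): the state, without advancing time (a new reading comes with each control period).
- robot.camera(name): name is "scene" or "top" or "wrist"; returns the picture (480x640x3 uint8, blue, green, red); there is no depth.
- robot.calibration(name): a dict with "fx", "fy", "cx", "cy" (pixels), "R" (3x3) and "t" (3): a world point X has camera coordinates R X + t; the wrist camera has in their place "T_tool_cam" (4x4, takes a point from camera to tool coordinates, whose origin is the TCP and whose axes are the flange's). Camera axes: x right, y down, z forward; pixel columns grow to the right and rows downward; lengths in m; the calibration is good to about 2 mm. The wrist camera is an equidistant fisheye: a pixel r from the principal point sees the ray r / f radians off the axis. A picture is of the moment at which its call begins: read the wrist's pose just before it. calibration takes no time and is no camera call.
- robot.hand_in(): hands the job in; it is judged then, once.
The state is a dict: "time": time; "q": joint angles; "joint_velocities": joint speeds; "joint_torque": joint torques, N m; "position": TCP position; "tool_rot": TCP orientation; "ft_force": force on the tool from outside, world axes, zero at the start; "moment": the same for the moment, N m; "grip_width": finger opening in m; "grip_force": force on a finger pad.
Only numpy, scipy, OpenCV 4.12 (cv2) and the standard library are available. Lean on these libraries where they do the work, as an engineer would, in place of code of your own. Each camera call takes 0.05 s, during which the arm holds its last target. There are 200 camera calls.

## Working session

There is one attempt and no reset: what is moved stays moved. The work goes in short steps, Python scripts to look and compute and a tool call to move; the robot and the scene stay as the last step left them, time stands still between calls to the robot, and variables do not carry over. Pictures are saved under pics/ and viewed, at most 14 in all, crops included, and the job is handed in when it is done.

Besides the shell and the picture viewer there is one more tool, called after ">>>" by a JSON object that holds its "method" and its "body", one argument or row to a line. jog_arm: Moves the arm, as the interface text tells. Shifts and turns lie within -1 to 1; 1 stands for 4 cm of shift or 4 degrees of turn. Its arguments: {"type":"object","properties":{"motion":{"type":"array","items":{"type":"number"}},"grip_force":{"type":"number"}},"required":["motion"]}

```bash
ls; mkdir -p pics; python3 - <<'E'
from rig import robot
import cv2,numpy as np
print({k:np.round(v,3).tolist() if not isinstance(v,dict) else v for k,v in robot.get_obs().items()}, robot.tip_reach)
for n in("scene","top"):
    cv2.imwrite(f"pics/{n}0.png",robot.camera(n))
    c=robot.calibration(n); print(n,{k:np.round(v,4).tolist() for k,v in c.items()})
print({k:np.round(v,4).tolist() for k,v in robot.calibration("wrist").items()})
E
```

```text
pics
{'time': 0.0, 'q': [-1.334, 0.528, 1.434, -0.0, 1.181, -0.178], 'joint_velocities': [0.0, 0.0, 0.0, 0.0, 0.001, -0.001], 'joint_torque': [0.001, -44.003, -17.659, 0.063, 0.058, -0.0], 'position': [0.252, -0.571, 0.233], 'tool_rot': [0.979, 0.206, -0.0, -0.001], 'ft_force': [-0.349, 1.165, 0.446], 'moment': [-0.001, -0.048, 0.004], 'grip_force': 0.0, 'grip_width': 0.087} 0.011
scene {'fx': 615.9795, 'fy': 615.9795, 'cx': 315.8705, 'cy': 252.3733, 'R': [[-0.5148, -0.8572, 0.0149], [-0.5698, 0.3291, -0.753], [0.6406, -0.3962, -0.6578]], 't': [0.3206, 0.2669, 1.2106]}
top {'fx': 558.6342, 'fy': 558.6342, 'cx': 316.4244, 'cy': 235.1623, 'R': [[-0.0139, -0.9998, 0.0127], [-0.9974, 0.013, -0.0702], [0.07, -0.0137, -0.9975]], 't': [0.0992, 0.4371, 1.2582]}
{'fx': 371.6483, 'fy': 371.6483, 'cx': 321.7797, 'cy': 235.8098, 'T_tool_cam': [[-0.0001, -0.9706, -0.2409, 0.064], [1.0, -0.0003, 0.0007, -0.0004], [-0.0007, -0.2409, 0.9706, -0.1507], [0.0, 0.0, 0.0, 1.0]]}
```

View pics/scene0.png

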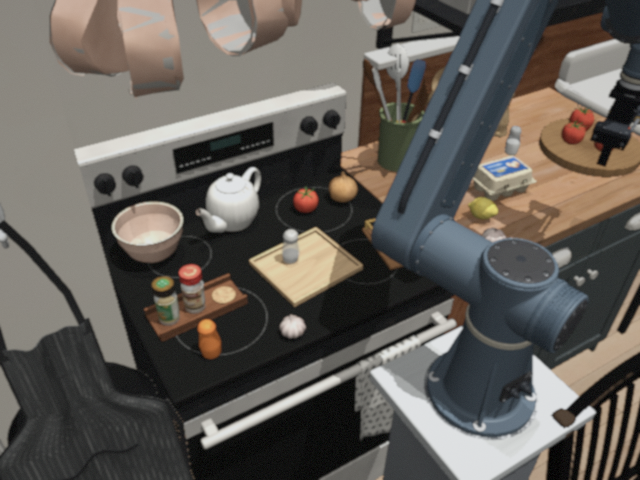

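View pics/top0.png

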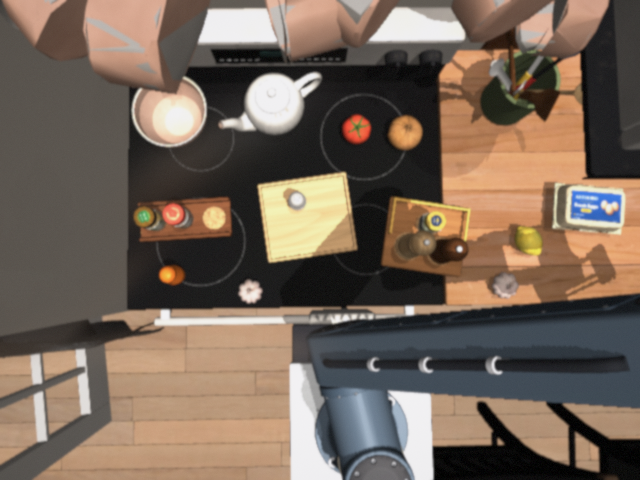

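The scene shows the salt shaker at (290,245) on the tray, an orange look-alike at (209,338), and the rack with its free coaster at (223,295). In the top view:
- **Tray:** about (307,217), with the grey shaker top at (296,200).
- **Stand:** the tall pale mill on the left at (422,243), the dark mill on the right at (455,250), and the stray jar at (433,221).
- **Rack:** coaster at (215,217).
- **Look-alikes to leave alone:** the orange shaker at (172,274), and another grey shaker on the far counter (scene 513,138).

```bash
cat > h.py <<'E'
from rig import robot
import cv2,numpy as np
from scipy.spatial.transform import Rotation as Rn
def back(name,uv,z):
    c=robot.calibration(name); R=np.array(c["R"]);t=np.array(c["t"])
    d=R.T@np.array([(uv[0]-c["cx"])/c["fx"],(uv[1]-c["cy"])/c["fy"],1]); o=-R.T@t
    return (o+d*(z-o[2])/d[2])[:2]
def wback(uv,z,obs):
    c=robot.calibration("wrist");T=np.array(c["T_tool_cam"])
    p=np.array([uv[0]-c["cx"],uv[1]-c["cy"]]);r=np.hypot(*p);a=r/c["fx"]
    d=np.array([*(p/max(r,1e-9)*np.sin(a)),np.cos(a)])
    Rt=Rn.from_quat(obs["tool_rot"]).as_matrix()
    o=np.array(obs["position"])+Rt@T[:3,3]; d=Rt@T[:3,:3]@d
    return (o+d*(z-o[2])/d[2])[:2]
def crop(im,x0,y0,x1,y1,s,fn,step=10):
    c=cv2.resize(im[y0:y1,x0:x1],None,fx=s,fy=s,interpolation=cv2.INTER_CUBIC)
    for x in range((x0//step+1)*step,x1,step):
        cv2.line(c,(int((x-x0)*s),0),(int((x-x0)*s),6),(0,255,255),1); cv2.putText(c,str(x),(int((x-x0)*s)-10,16),0,.35,(0,255,255),1)
    for y in range((y0//step+1)*step,y1,step):
        cv2.line(c,(0,int((y-y0)*s)),(6,int((y-y0)*s)),(0,255,255),1); cv2.putText(c,str(y),(8,int((y-y0)*s)+4),0,.35,(0,255,255),1)
    cv2.imwrite(fn,c)
E
python3 - <<'E'
from h import *
im=cv2.imread("pics/top0.png")
crop(im,375,190,475,285,6,"pics/c1.png")
crop(im,130,165,360,290,3.4,"pics/c2.png")
E
```

```text
(no output)
```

View pics/c1.png

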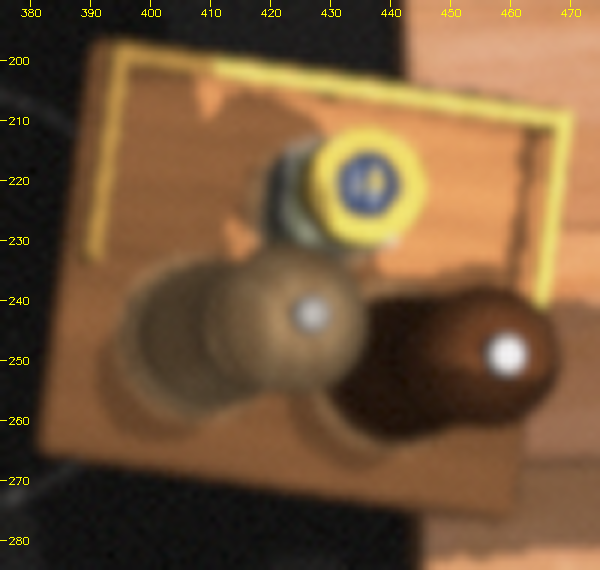

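View pics/c2.png

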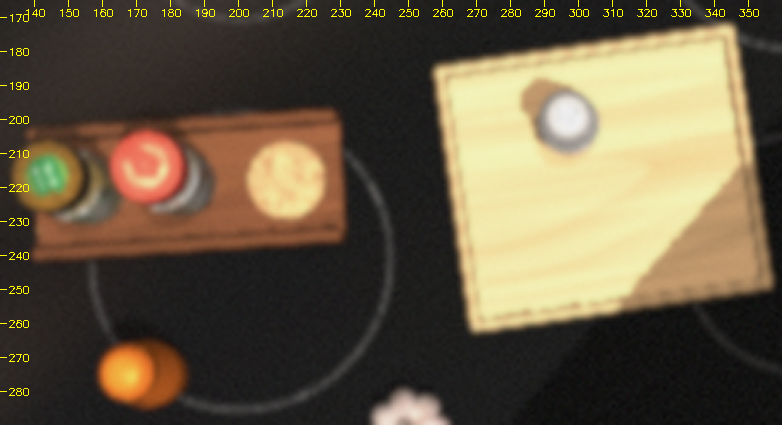

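The crops confirm the choices.
- **Stand:** tall mill button at (426.8,242), short mill button at (459.5,249), stray jar cap at (436,220.5).
- **Tray and rack:** coaster at (214,217.5), shaker top at (296,199.5), tray corners at (258,183.5), (346,172), (357,250) and (268,262.5).

```bash
python3 - <<'E'
from h import *
b=lambda u,v,z:back("top",(u,v),z)
tm,sm,sj=b(426.8,242,.212),b(459.5,249,.182),b(436,220.5,.108)
print("tall",tm,"short",sm,"jar",sj,"d mills",np.hypot(*(tm-sm)))
m=(tm+sm)/2; yv=tm-sm; yv/=np.hypot(*yv); xv=np.array([yv[1],-yv[0]])
print("stand yaw",np.arctan2(xv[1],xv[0]),"back",m+.055*xv)
sc=[b(*c,.012) for c in((390.5,196.5),(381,265.5),(461,276))]; e=sc[1]-sc[2]; print("stand edge yaw",np.arctan2(-e[0],e[1]),"len",np.hypot(*e),np.hypot(*(sc[0]-sc[1])))
t=np.array([b(*c,.016) for c in((258,183.5),(346,172),(357,250),(268,262.5))])
print("tray",t.mean(0),np.hypot(*(t[0]-t[1])),np.hypot(*(t[1]-t[2])))
xv=(t[0]+t[1]-t[2]-t[3]);xv/=np.hypot(*xv);yv=np.array([-xv[1],xv[0]]);print("yaw",np.arctan2(xv[1],xv[0]))
for y in(.045,-.045):print("slot",t.mean(0)-.045*xv+y*yv)
s=b(296,199.5,.096);print("shaker",s,"in tray",(s-t.mean(0))@xv,(s-t.mean(0))@yv)
print("coaster",b(214,217.5,.013),"jars",b(173,214,.116),b(143,216,.116))
r=[b(228,197,.026),b(231,236,.026)];print("rack end",r,np.hypot(*(r[0]-r[1])))
o=robot.get_obs();print(Rn.from_quat(o["tool_rot"]).as_matrix().round(3))
E
```

```text
tall [ 0.40854255 -0.11658343] short [ 0.39545379 -0.18751448] jar [ 0.45969649 -0.15946215] d mills 0.07212856594686728
stand yaw -0.1824753286903561 back [ 0.45608503 -0.1620295 ]
stand edge yaw -0.1440184047262438 len 0.18399503875195128 0.16008463061542355
tray [0.48055342 0.11355429] 0.20342738370337693 0.18085040732710897
yaw 0.11956754884205181
slot [0.43050697 0.15286527]
slot [0.44124243 0.06350784]
shaker [0.50979909 0.13709948] in tray 0.03184540659955125 0.019888576236740674
coaster [0.48194732 0.32641145] jars [0.47965172 0.39465232] [0.4762291 0.457241 ]
rack end [array([0.52684004, 0.29252171]), array([0.43821207, 0.28602716])] 0.0888656092116852
[[ 0.915  0.403 -0.   ]
 [ 0.403 -0.915  0.002]
 [ 0.    -0.002 -1.   ]]
```

>>> {"method": "jog_arm", "body": {
  "motion": [0, 0, -0.2, 0, 0, -1, -1, 0, 0, -0.2, 0, 0, -1, -1, 0, 0, -0.2, 0, 0, -1, -1, 0, 0, -0.2, 0, 0, -1, -1, 0, 0, -0.2, 0, 0, -1, -1, 0, 0, -0.2, 0, 0, -1, -1, 0, 0, -0.2, 0, 0, -1, -1, 0, 0, -0.2, 0, 0, -1, -1, 0, 0, -0.2, 0, 0, -1, -1, 0, 0, -0.2, 0, 0, -1, -1, 0, 0, -0.2, 0, 0, -1, -1, 0, 0, 0, 0, 0, -1, -1],
  "grip_force": 20
}}

```text
time: 1.6
position: [0.2519, -0.572, 0.3218]
tool_rot: [0.81, 0.587, -0.0, 0.0]
ft_force: [-0.4, 0.2, -0.3]
grip_width: 0.0873
grip_force: 0.0
```

```bash
cat >> h.py <<'E'
def rel(x,y,z,psi):
    "shift (in jog units, tool axes) and turn (jog units) from the present pose to TCP x,y,z, tool-x yaw psi; shift given for axes before and after the turn"
    o=robot.get_obs();M=Rn.from_quat(o["tool_rot"]).as_matrix()
    d=np.array([x,y,z])-o["position"];p=np.arctan2(M[1,0],M[0,0])
    c,s=np.cos(psi),np.sin(psi);M2=np.array([[c,s,0],[s,-c,0],[0,0,-1]])
    print("t",round(o["time"],2),"pos",np.round(o["position"],4),"psi",round(p,3),"tilt",round(float(np.arccos(-M[2,2])),4),"w",round(o["grip_width"],4),"F",np.round(o["ft_force"],1))
    print("before turn",(d@M/.04).round(2),"after",(d@M2/.04).round(2),"rz",round(-np.degrees(psi-p)/4,2))
E
python3 -c "
from h import *
rel(.4085,-.1166,.32,1.41)"
```

```text
t 1.6 pos [ 0.2519 -0.572   0.3218] psi 1.255 tilt 0.0004 w 0.0873 F [-0.4  0.2 -0.3]
before turn [12.04  0.18  0.04] after [11.87  2.04  0.04] rz -2.22
```

>>> {"method": "jog_arm", "body": {
  "motion": [0, 0, 0, 0, 0, -1, -1, 0, 0, 0, 0, 0, -1, -1, 0, 0, 0, 0, 0, -0.22, -1, 1, 0.2, 0, 0, 0, 0, -1, 1, 0.2, 0, 0, 0, 0, -1, 1, 0.2, 0, 0, 0, 0, -1, 1, 0.2, 0, 0, 0, 0, -1, 1, 0.2, 0, 0, 0, 0, -1, 1, 0.2, 0, 0, 0, 0, -1, 1, 0.2, 0, 0, 0, 0, -1, 1, 0.2, 0, 0, 0, 0, -1, 1, 0.2, 0, 0, 0, 0, -1]
}}

```text
time: 3.1
position: [0.3817, -0.2271, 0.3215]
tool_rot: [0.763, 0.647, 0.0, 0.0]
ft_force: [0.2, -0.5, 0.4]
grip_width: 0.0868
grip_force: 0.0
```

>>> {"method": "jog_arm", "body": {
  "motion": [1, 0.1, 0, 0, 0, 0, -1, 1, 0.1, 0, 0, 0, 0, -1, 0.87, 0, 0, 0, 0, 0, -1, 0, 0, 0, 0, 0, 0, -1, 0, 0, 0, 0, 0, 0, -1]
}}

```text
time: 3.72
position: [0.4081, -0.1169, 0.3216]
tool_rot: [0.762, 0.647, -0.0, 0.0]
ft_force: [-0.6, 0.2, -0.4]
grip_width: 0.0869
grip_force: 0.0
```

```bash
python3 -c "
from h import *
rel(.4085,-.1166,.32,1.41)
im=robot.camera('wrist');cv2.imwrite('pics/w1.png',im)"
```

```text
t 3.73 pos [ 0.4081 -0.1169  0.3216] psi 1.408 tilt 0.0008 w 0.0869 F [-0.6  0.2 -0.4]
before turn [0.01 0.01 0.04] after [0.01 0.01 0.04] rz -0.03
```

View pics/w1.png

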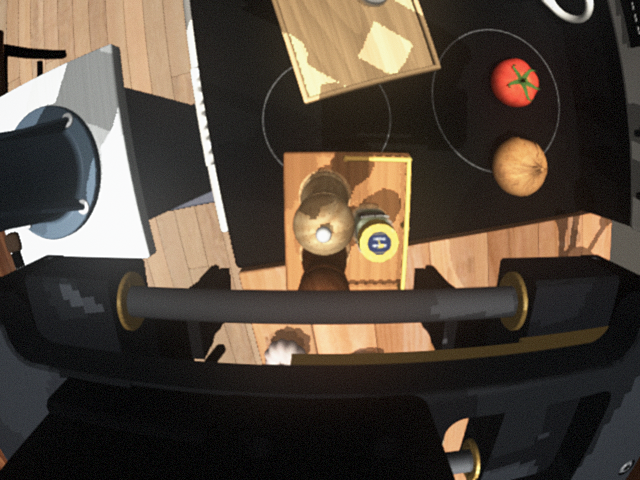

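The wrist view has the tall mill's button at (323,235) and the jar cap at (379,241). The stand lies square to the jaws. I'm checking these against the top-camera values.

```bash
python3 -c "
from h import *
o=robot.get_obs()
print(wback((323,235),.212,o),wback((379,241),.108,o))
rel(.4085,-.1166,.170,1.41)"
```

```text
[ 0.40792829 -0.11652959] [ 0.45961797 -0.15757874]
t 3.77 pos [ 0.4081 -0.1173  0.3216] psi 1.407 tilt 0.0008 w 0.0872 F [-0.1 -0.7 -0.5]
before turn [0.02 0.   3.79] after [0.02 0.01 3.79] rz -0.05
```

>>> {"method": "jog_arm", "body": {
  "motion": [0, 0, 0.8, 0, 0, 0, -1, 0, 0, 0.8, 0, 0, 0, -1, 0, 0, 0.8, 0, 0, 0, -1, 0, 0, 0.8, 0, 0, 0, -1, 0, 0, 0.6, 0, 0, 0, -1, 0, 0, 0, 0, 0, 0, -1, 0, 0, 0, 0, 0, 0, 1, 0, 0, 0, 0, 0, 0, 1, 0, 0, 0, 0, 0, 0, 1, 0, 0, 0, 0, 0, 0, 1, 0, 0, 0, 0, 0, 0, 1, 0, 0, 0, 0, 0, 0, 1]
}}

```text
time: 5.28
position: [0.4085, -0.1167, 0.1699]
tool_rot: [0.762, 0.647, 0.0, 0.001]
ft_force: [-1.1, 0.2, 3.6]
grip_width: 0.0492
grip_force: 20.0
```

```bash
python3 -c "
from h import *
rel(.4305,.1529,.270,1.69)"
```

```text
t 5.28 pos [ 0.4085 -0.1167  0.1699] psi 1.408 tilt 0.0012 w 0.0492 F [-1.1  0.2  3.6]
before turn [ 6.74 -0.55 -2.51] after [ 6.63  1.35 -2.5 ] rz -4.04
```

>>> {"method": "jog_arm", "body": {
  "motion": [0, 0, -0.5, 0, 0, 0, 1, 0, 0, -1, 0, 0, 0, 1, 0.3, 0, 0, 0, 0, 0, 1, 0.6, -0.05, 0, 0, 0, 0, 1, 0.9, -0.1, 0, 0, 0, 0, 1, 0.9, -0.1, 0, 0, 0, 0, 1, 0.9, -0.1, 0, 0, 0, 0, 1, 0.9, -0.1, 0, 0, 0, 0, 1, 0.9, -0.1, 0, 0, 0, 0, 1, 0.7, 0, 0, 0, 0, 0, 1, 0.4, 0, 0, 0, 0, 0, 1, 0.24, 0, 0, 0, 0, 0, 1]
}}

```text
time: 6.78
position: [0.4293, 0.1537, 0.2286]
tool_rot: [0.762, 0.647, -0.001, -0.001]
ft_force: [-0.9, 0.4, -2.5]
grip_width: 0.0487
grip_force: 20.0
```

```bash
python3 -c "
from h import *
rel(.4305,.1529,.1645,1.408)"
```

```text
t 6.78 pos [0.4293 0.1537 0.2286] psi 1.409 tilt 0.0023 w 0.0487 F [-0.9  0.4 -2.5]
before turn [-0.01  0.04  1.6 ] after [-0.02  0.03  1.6 ] rz 0.01
```

>>> {"method": "jog_arm", "body": {
  "motion": [0, 0.03, 0.5, 0, 0, 0, 1, 0, 0, 0.6, 0, 0, 0, 1, 0, 0, 0.3, 0, 0, 0, 1, 0, 0, 0.15, 0, 0, 0, 1, 0, 0, 0.03, 0, 0, 0, 1, 0, 0, 0, 0, 0, 0, 1, 0, 0, 0, 0, 0, 0, 0, 0, 0, 0, 0, 0, -0.5, 0, 0, 0, 0, 0, 0, -1, 0, 0, 0, 0, 0, 0, -1, 0, 0, 0, 0, 0, 0, -1, 0, 0, -0.5, 0, 0, 0, -1]
}}

```text
invalid input
```

```bash
python3 -c "
from h import *
rel(.3955,-.1875,.26,1.408)"
```

```text
t 6.78 pos [0.4293 0.1537 0.2286] psi 1.409 tilt 0.0023 w 0.0487 F [-0.9  0.4 -2.5]
before turn [-8.56  0.54 -0.78] after [-8.56  0.55 -0.78] rz 0.01
```

>>> {"method": "jog_arm", "body": {
  "motion": [0, 0.03, 0.5, 0, 0, 0, 1, 0, 0, 0.6, 0, 0, 0, 1, 0, 0, 0.3, 0, 0, 0, 1, 0, 0, 0.17, 0, 0, 0, 1, 0, 0, 0.03, 0, 0, 0, 1, 0, 0, 0, 0, 0, 0, 1, 0, 0, 0, 0, 0, 0, -0.3, 0, 0, 0, 0, 0, 0, -1, 0, 0, 0, 0, 0, 0, -1, 0, 0, 0, 0, 0, 0, -1, 0, 0, -0.5, 0, 0, 0, -1]
}}

```text
time: 8.15
position: [0.4302, 0.1528, 0.1848]
tool_rot: [0.762, 0.647, -0.002, -0.001]
ft_force: [0.7, -0.4, 1.5]
grip_width: 0.0846
grip_force: 0.0
```

```bash
python3 -c "
from h import *
rel(.3955,-.1875,.26,1.408)"
```

```text
t 8.15 pos [0.4302 0.1528 0.1848] psi 1.407 tilt 0.0037 w 0.0846 F [ 0.7 -0.4  1.5]
before turn [-8.54  0.52 -1.87] after [-8.54  0.52 -1.88] rz -0.01
```

>>> {"method": "jog_arm", "body": {
  "motion": [0, 0, -1, 0, 0, 0, -1, 0, 0, -0.88, 0, 0, 0, -1, -0.54, 0.02, 0, 0, 0, 0, -1, -1, 0.1, 0, 0, 0, 0, -1, -1, 0.1, 0, 0, 0, 0, -1, -1, 0.1, 0, 0, 0, 0, -1, -1, 0.1, 0, 0, 0, 0, -1, -1, 0.1, 0, 0, 0, 0, -1, -1, 0, 0, 0, 0, 0, -1, -1, 0, 0, 0, 0, 0, -1, -1, 0, 0, 0, 0, 0, -1, 0, 0, 0, 0, 0, 0, -1]
}}

```text
time: 9.65
position: [0.3964, -0.1901, 0.2609]
tool_rot: [0.764, 0.646, -0.0, 0.001]
ft_force: [-0.3, 0.4, -0.4]
grip_width: 0.0868
grip_force: 0.0
```

```bash
python3 -c "
from h import *
o=robot.get_obs()
rel(.3955,-.1875,.147,1.408)
im=robot.camera('wrist');crop(im,240,130,440,280,4,'pics/w2.png')
cv2.imwrite('pics/top2.png',robot.camera('top'))"
```

```text
t 9.65 pos [ 0.3964 -0.1901  0.2609] psi 1.403 tilt 0.0014 w 0.0868 F [-0.3  0.4 -0.4]
before turn [ 0.06 -0.04  2.85] after [ 0.06 -0.03  2.85] rz -0.07
```

View pics/w2.png

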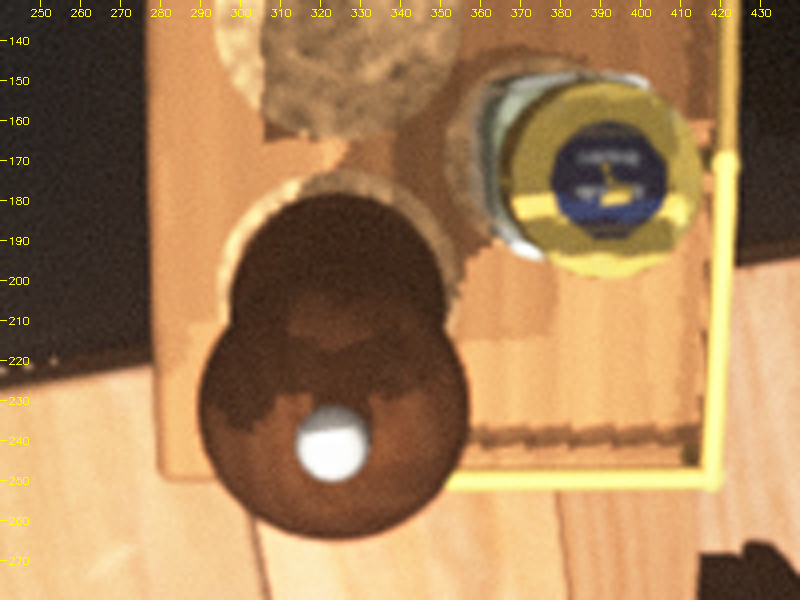

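The short mill's button is at (323,240) and the jar cap at (391,174.5). The tall mill's empty inlay is at the top, around (327,130).

```bash
python3 -c "
from h import *
o=robot.get_obs()
print(wback((323,240),.181,o),wback((391.5,174.5),.108,o))
rel(.3955,-.1875,.147,1.408)"
```

```text
[ 0.39618298 -0.18220918] [ 0.45811889 -0.15524759]
t 9.75 pos [ 0.3959 -0.1872  0.2606] psi 1.406 tilt 0.0013 w 0.087 F [-0.4 -0.1  0.9]
before turn [-0.01 -0.01  2.84] after [-0.01 -0.01  2.84] rz -0.02
```

View pics/top2.png

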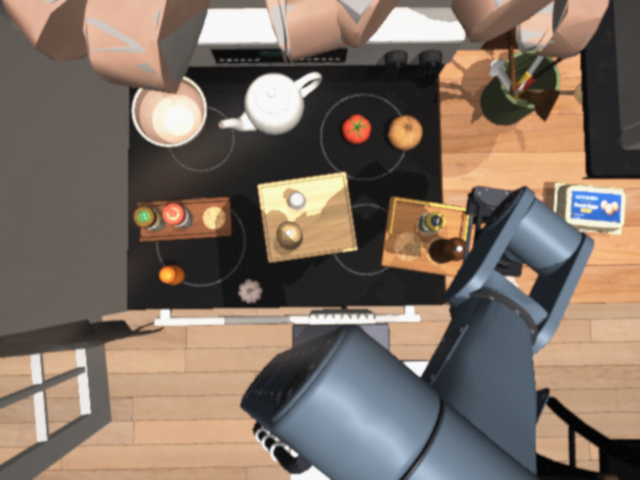

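The top view shows the tall mill standing upright on the tray at (288,235), and the short mill still in place at (455,248).

>>> {"method": "jog_arm", "body": {
  "motion": [0, 0, 0.8, 0, 0, 0, -1, 0, 0, 0.8, 0, 0, 0, -1, 0, 0, 0.8, 0, 0, 0, -1, 0, 0, 0.44, 0, 0, 0, -1, 0, 0, 0, 0, 0, 0, -1, 0, 0, 0, 0, 0, 0, 1, 0, 0, 0, 0, 0, 0, 1, 0, 0, 0, 0, 0, 0, 1, 0, 0, 0, 0, 0, 0, 1, 0, 0, 0, 0, 0, 0, 1, 0, 0, 0, 0, 0, 0, 1]
}}

```text
time: 11.12
position: [0.3965, -0.1878, 0.1474]
tool_rot: [0.762, 0.647, 0.0, 0.0]
ft_force: [0.3, 0.6, 2.0]
grip_width: 0.0479
grip_force: 20.0
```

```bash
python3 -c "
from h import *
rel(.4412,.0635,.207,1.408)"
```

```text
t 11.12 pos [ 0.3965 -0.1878  0.1474] psi 1.407 tilt 0.0008 w 0.0479 F [0.3 0.6 2. ]
before turn [ 6.38  0.08 -1.49] after [ 6.38  0.08 -1.49] rz -0.01
```

>>> {"method": "jog_arm", "body": {
  "motion": [0, 0, -0.5, 0, 0, 0, 1, 0, 0, -1, 0, 0, 0, 1, 0.4, 0, 0, 0, 0, 0, 1, 0.8, 0, 0, 0, 0, 0, 1, 0.9, 0, 0, 0, 0, 0, 1, 0.9, 0, 0, 0, 0, 0, 1, 0.9, 0.02, 0, 0, 0, 0, 1, 0.9, 0.02, 0, 0, 0, 0, 1, 0.7, 0.02, 0, 0, 0, 0, 1, 0.5, 0.02, 0, 0, 0, 0, 1, 0.38, 0, 0, 0, 0, 0, 1, 0, 0, 0, 0, 0, 0, 1]
}}

```text
time: 12.62
position: [0.4402, 0.0647, 0.2064]
tool_rot: [0.762, 0.648, -0.001, -0.001]
ft_force: [-0.2, 0.2, -2.6]
grip_width: 0.0475
grip_force: 20.0
```

```bash
python3 -c "
from h import *
rel(.4412,.0635,.1417,1.408)"
```

```text
t 12.62 pos [0.4402 0.0647 0.2064] psi 1.41 tilt 0.0019 w 0.0475 F [-0.2  0.2 -2.6]
before turn [-0.03  0.03  1.62] after [-0.03  0.03  1.62] rz 0.02
```

>>> {"method": "jog_arm", "body": {
  "motion": [-0.02, 0.03, 0.5, 0, 0, 0, 1, 0, 0, 0.6, 0, 0, 0, 1, 0, 0, 0.3, 0, 0, 0, 1, 0, 0, 0.17, 0, 0, 0, 1, 0, 0, 0.04, 0, 0, 0, 1, 0, 0, 0, 0, 0, 0, 1, 0, 0, 0, 0, 0, 0, -0.3, 0, 0, 0, 0, 0, 0, -1, 0, 0, 0, 0, 0, 0, -1, 0, 0, 0, 0, 0, 0, -1, 0, 0, -0.5, 0, 0, 0, -1, 0, 0, -1, 0, 0, 0, -1]
}}

```text
time: 14.12
position: [0.4407, 0.0629, 0.2023]
tool_rot: [0.762, 0.647, -0.002, -0.002]
ft_force: [0.7, -0.7, -0.2]
grip_width: 0.0868
grip_force: 0.0
```

```bash
python3 -c "
from h import *
rel(.459,-.158,.20,1.408)"
```

```text
t 14.12 pos [0.4407 0.0629 0.2023] psi 1.407 tilt 0.0045 w 0.0868 F [ 0.7 -0.7 -0.2]
before turn [-5.37  1.35  0.05] after [-5.37  1.35  0.06] rz -0.01
```

>>> {"method": "jog_arm", "body": {
  "motion": [-0.4, 0, -0.3, 0, 0, 0, -1, -0.9, 0.2, 0, 0, 0, 0, -1, -0.9, 0.3, 0, 0, 0, 0, -1, -0.9, 0.3, 0, 0, 0, 0, -1, -0.9, 0.3, 0, 0, 0, 0, -1, -0.7, 0.2, 0, 0, 0, 0, -1, -0.5, 0.05, 0, 0, 0, 0, -1, -0.17, 0, 0, 0, 0, 0, -1, 0, 0, 0.3, 0, 0, 0, -1, 0, 0, 0, 0, 0, 0, -1]
}}

```text
time: 15.38
position: [0.4591, -0.1566, 0.2014]
tool_rot: [0.762, 0.647, -0.0, -0.002]
ft_force: [0.8, -0.5, -1.1]
grip_width: 0.0865
grip_force: 0.0
```

```bash
python3 -c "
from h import *
rel(.459,-.158,.074,1.408)
im=robot.camera('wrist');crop(im,220,100,480,295,3,'pics/w3.png',20)
cv2.imwrite('pics/top3.png',robot.camera('top'))"
```

```text
t 15.38 pos [ 0.4591 -0.1566  0.2014] psi 1.408 tilt 0.0038 w 0.0865 F [ 0.8 -0.5 -1.1]
before turn [-0.04  0.01  3.18] after [-0.03  0.    3.18] rz 0.0
```

View pics/w3.png

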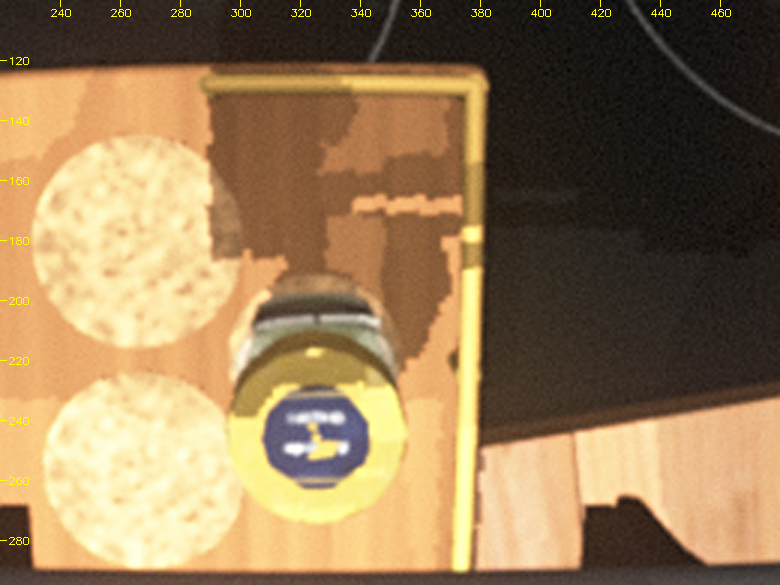

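The empty front inlays are centred at (265.5,180) and (269,255). The jar cap is at (325,244).

```bash
python3 -c "
from h import *
o=robot.get_obs()
a,b,j=wback((265.5,180),.0125,o),wback((269,255),.0125,o),wback((325,244),.108,o)
y=a-b;n=np.hypot(*y);y/=n;x=np.array([y[1],-y[0]])
print(a,b,n,'yaw',np.arctan2(x[1],x[0]),'back',(a+b)/2+.055*x,'jar',j)
rel(.459,-.158,.074,1.408)"
```

```text
[ 0.41264214 -0.11528945] [ 0.40207747 -0.18670484] 0.07219258647832733 yaw -0.14686749450927647 back [ 0.4617677  -0.15904585] jar [ 0.4605123  -0.15877476]
t 15.47 pos [ 0.46   -0.157   0.2023] psi 1.409 tilt 0.0015 w 0.087 F [-0.3 -0.3  0.2]
before turn [-0.03 -0.02  3.21] after [-0.03 -0.02  3.21] rz 0.01
```

>>> {"method": "jog_arm", "body": {
  "motion": [-0.03, 0, 0.8, 0, 0, 0, -1, 0, 0, 0.8, 0, 0, 0, -1, 0, 0, 0.8, 0, 0, 0, -1, 0, 0, 0.6, 0, 0, 0, -1, 0, 0, 0.2, 0, 0, 0, -1, 0, 0, 0, 0, 0, 0, -1, 0, 0, 0, 0, 0, 0, 1, 0, 0, 0, 0, 0, 0, 1, 0, 0, 0, 0, 0, 0, 1, 0, 0, 0, 0, 0, 0, 1, 0, 0, 0, 0, 0, 0, 1, 0, 0, 0, 0, 0, 0, 1]
}}

```text
time: 16.98
position: [0.4602, -0.1592, 0.0748]
tool_rot: [0.762, 0.647, 0.0, 0.0]
ft_force: [0.5, 0.5, 0.3]
grip_width: 0.0414
grip_force: 19.9
```

```bash
python3 -c "
from h import *
rel(.482,.3264,.30,1.63)"
```

```text
t 16.98 pos [ 0.4602 -0.1592  0.0748] psi 1.407 tilt 0.0002 w 0.0414 F [0.5 0.5 0.3]
before turn [12.07 -1.44 -5.63] after [12.09  1.26 -5.63] rz -3.19
```

>>> {"method": "jog_arm", "body": {
  "motion": [0, 0, -0.4, 0, 0, 0, 1, 0, 0, -0.9, 0, 0, 0, 1, 0, 0, -0.9, 0, 0, -0.8, 1, 0, 0, -0.9, 0, 0, -0.8, 1, 0, 0, -0.9, 0, 0, -0.8, 1, 0, 0, -0.9, 0, 0, -0.79, 1, 0.3, 0, -0.73, 0, 0, 0, 1, 0.7, 0.1, 0, 0, 0, 0, 1, 1, 0.1, 0, 0, 0, 0, 1, 1, 0.1, 0, 0, 0, 0, 1, 1, 0.1, 0, 0, 0, 0, 1, 1, 0.1, 0, 0, 0, 0, 1]
}}

```text
time: 18.48
position: [0.4676, 0.043, 0.2996]
tool_rot: [0.686, 0.728, -0.0, -0.0]
ft_force: [0.8, -0.1, -1.7]
grip_width: 0.0411
grip_force: 19.9
```

>>> {"method": "jog_arm", "body": {
  "motion": [1, 0.1, 0, 0, 0, 0, 1, 1, 0.1, 0, 0, 0, 0, 1, 1, 0.1, 0, 0, 0, 0, 1, 1, 0.1, 0, 0, 0, 0, 1, 1, 0.1, 0, 0, 0, 0, 1, 0.8, 0.1, 0, 0, 0, 0, 1, 0.6, 0.1, 0, 0, 0, 0, 1, 0.4, 0, 0, 0, 0, 0, 1, 0, 0, 0, 0, 0, 0, 1]
}}

```text
time: 19.6
position: [0.4795, 0.3153, 0.2995]
tool_rot: [0.685, 0.728, -0.001, -0.0]
ft_force: [0.7, 0.6, -0.8]
grip_width: 0.0414
grip_force: 19.9
```

```bash
python3 -c "
from h import *
rel(.482,.3264,.30,1.63)
im=robot.camera('wrist');crop(im,220,20,480,215,3,'pics/w4.png',20)
im=robot.camera('top');cv2.imwrite('pics/top4.png',im);crop(im,375,190,475,285,6,'pics/c4.png')"
```

```text
t 19.6 pos [0.4795 0.3153 0.2995] psi 1.632 tilt 0.0012 w 0.0414 F [ 0.7  0.6 -0.8]
before turn [ 0.27  0.08 -0.01] after [ 0.27  0.08 -0.01] rz 0.02
```

View pics/c4.png

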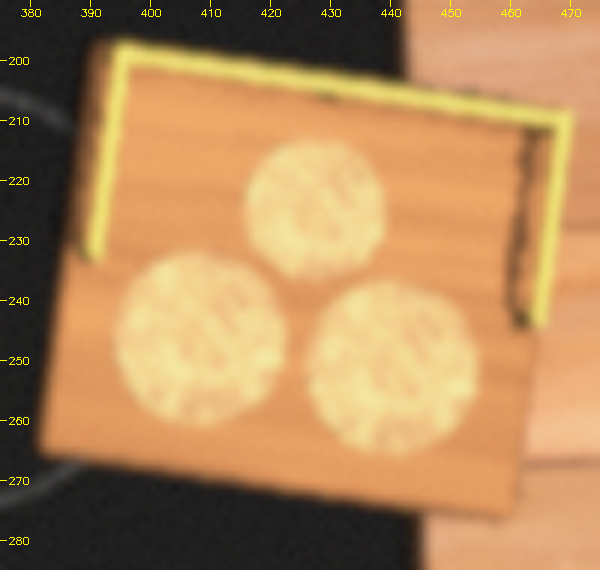

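View pics/w4.png

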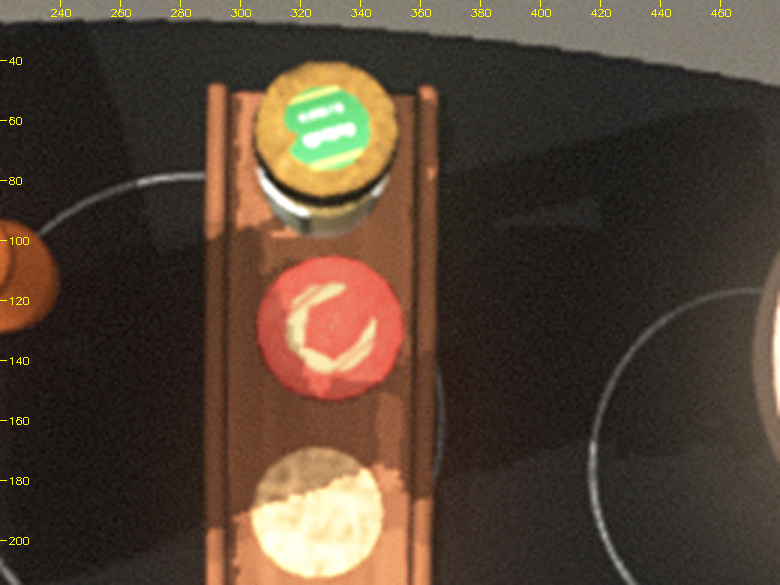

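The coaster is at wrist pixel (325.5,191). In the top view the stand's inlays are at (408.5,246), (440.5,251.5) and the back place at (427.5,225).

```bash
python3 -c "
from h import *
o=robot.get_obs()
print('coaster wrist',wback((325.5,191),.013,o),'top',back('top',(214,217.5),.013))
l,r,k=[back('top',p,.0125) for p in((408.5,246),(440.5,251.5),(427.5,225))]
y=l-r;y/=np.hypot(*y);x=np.array([y[1],-y[0]])
print(l,r,'back',k,'pred',(l+r)/2+.055*x,'d',np.hypot(*(l-r)))
rel(.482,.3264,.0767,1.63)"
```

```text
coaster wrist [0.48191196 0.32506693] top [0.48194732 0.32641145]
[ 0.41097633 -0.11670478] [ 0.39742643 -0.18963997] back [ 0.45855742 -0.16156428] pred [ 0.45827612 -0.16321838] d 0.07418316746837755
t 19.7 pos [0.4797 0.3142 0.2997] psi 1.63 tilt 0.0013 w 0.0412 F [-0.4 -0.5 -0.5]
before turn [0.31 0.08 5.57] after [0.3  0.08 5.57] rz 0.0
```

>>> {"method": "jog_arm", "body": {
  "motion": [0.2, 0.08, 0.6, 0, 0, 0, 1, 0.09, 0, 0.8, 0, 0, 0, 1, 0, 0, 0.8, 0, 0, 0, 1, 0, 0, 0.8, 0, 0, 0, 1, 0, 0, 0.8, 0, 0, 0, 1, 0, 0, 0.6, 0, 0, 0, 1, 0, 0, 0.4, 0, 0, 0, 1, 0, 0, 0.2, 0, 0, 0, 1, 0, 0, 0, 0, 0, 0, 1, 0, 0, 0, 0, 0, 0, 1]
}}

```text
time: 20.95
position: [0.4832, 0.3269, 0.1008]
tool_rot: [0.686, 0.728, 0.001, 0.0]
ft_force: [0.4, 0.8, -1.9]
grip_width: 0.0412
grip_force: 19.9
```

```bash
python3 -c "
from h import *
rel(.482,.3260,.0765,1.63)"
```

```text
t 20.95 pos [0.4832 0.3269 0.1008] psi 1.63 tilt 0.0019 w 0.0412 F [ 0.4  0.8 -1.9]
before turn [-0.02 -0.03  0.61] after [-0.02 -0.03  0.61] rz 0.0
```

>>> {"method": "jog_arm", "body": {
  "motion": [-0.02, -0.03, 0.35, 0, 0, 0, 1, 0, 0, 0.2, 0, 0, 0, 1, 0, 0, 0.05, 0, 0, 0, 1, 0, 0, 0, 0, 0, 0, 1, 0, 0, 0, 0, 0, 0, 1, 0, 0, 0, 0, 0, 0, 0, 0, 0, 0, 0, 0, 0, -1, 0, 0, 0, 0, 0, 0, -1, 0, 0, 0, 0, 0, 0, -1, 0, 0, -0.5, 0, 0, 0, -1, 0, 0, -1, 0, 0, 0, -1, 0, 0, -1, 0, 0, 0, -1]
}}

```text
time: 22.45
position: [0.4811, 0.3256, 0.1767]
tool_rot: [0.686, 0.728, -0.0, -0.0]
ft_force: [0.7, -0.3, 0.8]
grip_width: 0.086
grip_force: 0.0
```

```bash
python3 -c "
from h import *
rel(.5105,.1365,.25,.12)
cv2.imwrite('pics/scene5.png',robot.camera('scene'))"
```

```text
t 22.45 pos [0.4811 0.3256 0.1767] psi 1.63 tilt 0.001 w 0.086 F [ 0.7 -0.3  0.8]
before turn [-4.76  0.45 -1.83] after [ 0.16  4.78 -1.83] rz 21.63
```

View pics/scene5.png

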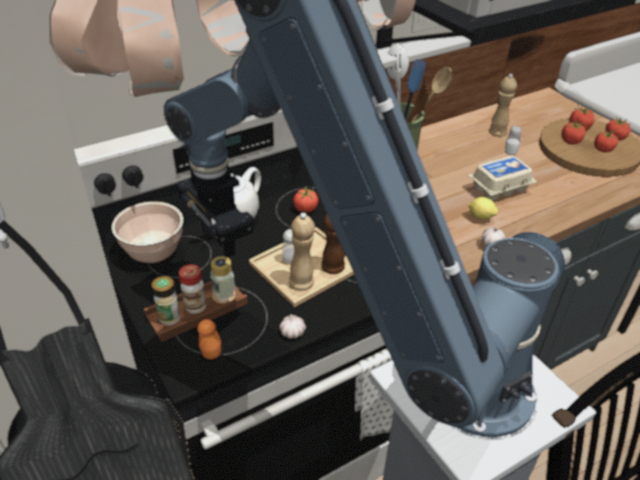

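The stray jar stands upright in the rack at (222,281). Both mills are upright on the tray at (301,252) and (333,243). Next is the shaker.

>>> {"method": "jog_arm", "body": {
  "motion": [0, 0, -0.9, 0, 0, 1, -1, 0, 0, -0.93, 0, 0, 1, -1, 0, 0, 0, 0, 0, 1, -1, 0, 0, 0, 0, 0, 1, -1, 0, 0, 0, 0, 0, 1, -1, 0, 0, 0, 0, 0, 1, -1, 0, 0, 0, 0, 0, 1, -1, 0, 0, 0, 0, 0, 1, -1, 0, 0, 0, 0, 0, 1, -1, 0, 0, 0, 0, 0, 1, -1, 0, 0, 0, 0, 0, 1, -1, 0, 0, 0, 0, 0, 1, -1]
}}

```text
time: 24.0
position: [0.4812, 0.3257, 0.2489]
tool_rot: [0.923, 0.385, -0.0, -0.0]
ft_force: [-0.4, -0.7, -0.3]
grip_width: 0.087
grip_force: 0.0
```

>>> {"method": "jog_arm", "body": {
  "motion": [0, 0, 0, 0, 0, 1, -1, 0, 0, 0, 0, 0, 1, -1, 0, 0, 0, 0, 0, 1, -1, 0, 0, 0, 0, 0, 1, -1, 0, 0, 0, 0, 0, 1, -1, 0, 0, 0, 0, 0, 1, -1, 0, 0, 0, 0, 0, 1, -1, 0, 0, 0, 0, 0, 1, -1, 0, 0, 0, 0, 0, 1, -1, 0, 0, 0, 0, 0, 0.63, -1]
}}

```text
time: 25.25
position: [0.4812, 0.3257, 0.249]
tool_rot: [0.998, 0.059, -0.0, 0.0]
ft_force: [-0.0, 0.1, -0.3]
grip_width: 0.0869
grip_force: 0.0
```

>>> {"method": "jog_arm", "body": {
  "motion": [0, 0.5, 0, 0, 0, 0, -1, 0.06, 0.9, 0, 0, 0, 0, -1, 0.05, 0.9, 0, 0, 0, 0, -1, 0.05, 0.9, 0, 0, 0, 0, -1, 0, 0.8, 0, 0, 0, 0, -1, 0, 0.5, 0, 0, 0, 0, -1, 0, 0.28, 0, 0, 0, 0, -1, 0, 0, 0, 0, 0, 0, -1, 0, 0, 0, 0, 0, 0, -1]
}}

```text
time: 26.38
position: [0.5105, 0.1371, 0.2491]
tool_rot: [0.998, 0.06, -0.0, -0.0]
ft_force: [0.2, 1.1, -0.2]
grip_width: 0.0874
grip_force: 0.0
```

```bash
python3 -c "
from h import *
rel(.5105,.1365,.048,.12)
im=robot.camera('wrist');crop(im,220,140,480,335,3,'pics/w6.png',20)
im=robot.camera('top');cv2.imwrite('pics/top6.png',im)"
```

```text
t 26.38 pos [0.5105 0.1371 0.2491] psi 0.121 tilt 0.0003 w 0.0874 F [ 0.2  1.1 -0.2]
before turn [-0.    0.02  5.03] after [-0.    0.02  5.03] rz 0.01
```

View pics/w6.png

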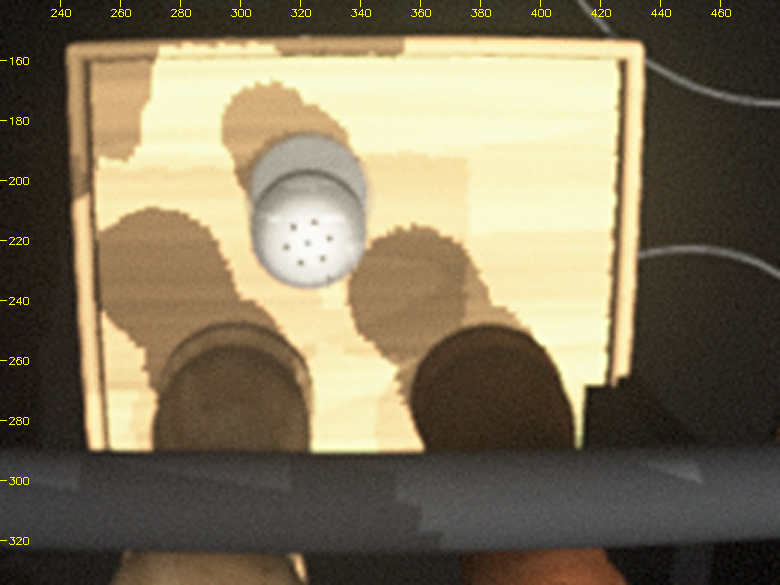

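The shaker's pierced top is centred at (322,220). Both mills stand in the front half with a clear gap to it.

```bash
python3 -c "
from h import *
o=robot.get_obs();p=wback((322,220),.095,o);print(p)
rel(*p,.048,.12)"
```

```text
[0.51250783 0.13729272]
t 26.48 pos [0.5105 0.1374 0.2491] psi 0.121 tilt 0.0002 w 0.0874 F [-1.1  0.4 -0.1]
before turn [0.05 0.01 5.03] after [0.05 0.01 5.03] rz 0.02
```

>>> {"method": "jog_arm", "body": {
  "motion": [0.04, 0, 0.8, 0, 0, 0, -1, 0, 0, 0.8, 0, 0, 0, -1, 0, 0, 0.8, 0, 0, 0, -1, 0, 0, 0.8, 0, 0, 0, -1, 0, 0, 0.8, 0, 0, 0, -1, 0, 0, 0.6, 0, 0, 0, -1, 0, 0, 0.4, 0, 0, 0, -1, 0, 0, 0.03, 0, 0, 0, -1, 0, 0, 0, 0, 0, 0, -1]
}}

```text
time: 27.6
position: [0.5128, 0.1372, 0.0485]
tool_rot: [0.998, 0.06, 0.001, 0.0]
ft_force: [0.1, -0.7, 0.3]
grip_width: 0.0868
grip_force: 0.0
```

>>> {"method": "jog_arm", "body": {
  "motion": [0, 0, 0, 0, 0, 0, 1, 0, 0, 0, 0, 0, 0, 1, 0, 0, 0, 0, 0, 0, 1, 0, 0, 0, 0, 0, 0, 1, 0, 0, 0, 0, 0, 0, 1, 0, 0, 0, 0, 0, 0, 1],
  "grip_force": 15
}}

```text
time: 28.35
position: [0.5123, 0.1369, 0.0479]
tool_rot: [0.998, 0.06, -0.0, 0.0]
ft_force: [-0.7, -0.1, -0.6]
grip_width: 0.0409
grip_force: 14.8
```

```bash
python3 -c "
from h import *
rel(.4595,-.161,.30,-.15)"
```

```text
t 28.35 pos [0.5123 0.1369 0.0479] psi 0.12 tilt 0.0001 w 0.0409 F [-0.7 -0.1 -0.6]
before turn [-2.2   7.24 -6.3 ] after [-0.19  7.56 -6.3 ] rz 3.87
```

>>> {"method": "jog_arm", "body": {
  "motion": [0, 0, -0.4, 0, 0, 0, 1, 0, 0, -0.8, 0, 0, 0, 1, 0, 0, -0.9, 0, 0, 0, 1, 0, 0, -0.9, 0, 0, 0, 1, 0, 0, -0.9, 0, 0, 0, 1, 0, 0, -0.8, 0, 0, 1, 1, 0, 0, -0.4, 0, 0, 1, 1, 0, 0, 0, 0, 0, 1, 1, 0, 0, 0, 0, 0, 0.87, 1, 0, 0.5, 0, 0, 0, 0, 1, 0, 0.8, 0, 0, 0, 0, 1, 0, 1, 0, 0, 0, 0, 1]
}}

```text
time: 29.85
position: [0.4979, 0.0456, 0.2528]
tool_rot: [0.997, -0.074, 0.0, -0.0]
ft_force: [-0.7, -0.3, -1.1]
grip_width: 0.0407
grip_force: 14.8
```

>>> {"method": "jog_arm", "body": {
  "motion": [-0.05, 1, 0, 0, 0, 0, 1, -0.05, 1, 0, 0, 0, 0, 1, -0.05, 1, 0, 0, 0, 0, 1, -0.04, 1, 0, 0, 0, 0, 1, 0, 0.7, 0, 0, 0, 0, 1, 0, 0.4, 0, 0, 0, 0, 1, 0, 0.16, 0, 0, 0, 0, 1, 0, 0, 0, 0, 0, 0, 1, 0, 0, 0, 0, 0, 0, 1]
}}

```text
time: 30.98
position: [0.4595, -0.1599, 0.2519]
tool_rot: [0.997, -0.074, -0.0, -0.0]
ft_force: [-0.3, 0.6, -1.7]
grip_width: 0.0407
grip_force: 14.8
```

```bash
python3 -c "
from h import *
rel(.4595,-.161,.0545,-.15)"
```

```text
t 30.98 pos [ 0.4595 -0.1599  0.2519] psi -0.149 tilt 0.0007 w 0.0407 F [-0.3  0.6 -1.7]
before turn [0.01 0.03 4.94] after [0.   0.03 4.94] rz 0.02
```

>>> {"method": "jog_arm", "body": {
  "motion": [0, 0.03, 0.8, 0, 0, 0, 1, 0, 0, 0.8, 0, 0, 0, 1, 0, 0, 0.8, 0, 0, 0, 1, 0, 0, 0.8, 0, 0, 0, 1, 0, 0, 0.8, 0, 0, 0, 1, 0, 0, 0.5, 0, 0, 0, 1, 0, 0, 0.3, 0, 0, 0, 1, 0, 0, 0.12, 0, 0, 0, 1, 0, 0, 0, 0, 0, 0, 1, 0, 0, 0, 0, 0, 0, 1]
}}

```text
time: 32.22
position: [0.4599, -0.1624, 0.0559]
tool_rot: [0.997, -0.075, 0.001, 0.0]
ft_force: [-0.1, 0.2, -1.5]
grip_width: 0.0406
grip_force: 14.8
```

```bash
python3 -c "
from h import *
rel(.4595,-.161,.0543,-.15)"
```

```text
t 32.23 pos [ 0.4599 -0.1624  0.0559] psi -0.15 tilt 0.0016 w 0.0406 F [-0.1  0.2 -1.5]
before turn [-0.01 -0.03  0.04] after [-0.01 -0.03  0.04] rz 0.0
```

Release and rise; then a full check from above.

>>> {"method": "jog_arm", "body": {
  "motion": [0, 0, 0.04, 0, 0, 0, 1, 0, 0, 0, 0, 0, 0, 1, 0, 0, 0, 0, 0, 0, 0, 0, 0, 0, 0, 0, 0, -1, 0, 0, 0, 0, 0, 0, -1, 0, 0, 0, 0, 0, 0, -1, 0, 0, -0.5, 0, 0, 0, -1, 0, 0, -1, 0, 0, 0, -1, 0, 0, -1, 0, 0, 0, -1, 0, 0, -1, 0, 0, 0, -1, 0, 0, -1, 0, 0, 0, -1, 0, 0, -0.5, 0, 0, 0, -1]
}}

```text
time: 33.72
position: [0.4599, -0.1624, 0.2558]
tool_rot: [0.997, -0.075, 0.002, 0.001]
ft_force: [0.9, -0.6, 0.6]
grip_width: 0.0869
grip_force: 0.0
```

```bash
python3 -c "
from h import *
rel(.4407,.063,.25,1.408)
a=robot.camera('wrist')
rel(.4407,.063,.25,1.408)
b=robot.camera('scene')
a=cv2.resize(a[130:330,200:500],(800,533));cv2.imwrite('pics/w7.png',a)
cv2.imwrite('pics/scene7.png',b)"
```

```text
t 33.73 pos [ 0.4599 -0.1624  0.2558] psi -0.15 tilt 0.0036 w 0.0869 F [ 0.9 -0.6  0.6]
before turn [-1.32 -5.5   0.13] after [ 5.48 -1.39  0.15] rz -22.31
t 33.77 pos [ 0.461  -0.163   0.2575] psi -0.15 tilt 0.0072 w 0.087 F [0.4 0.4 2. ]
before turn [-1.35 -5.51  0.16] after [ 5.49 -1.42  0.19] rz -22.31
```

View pics/w7.png

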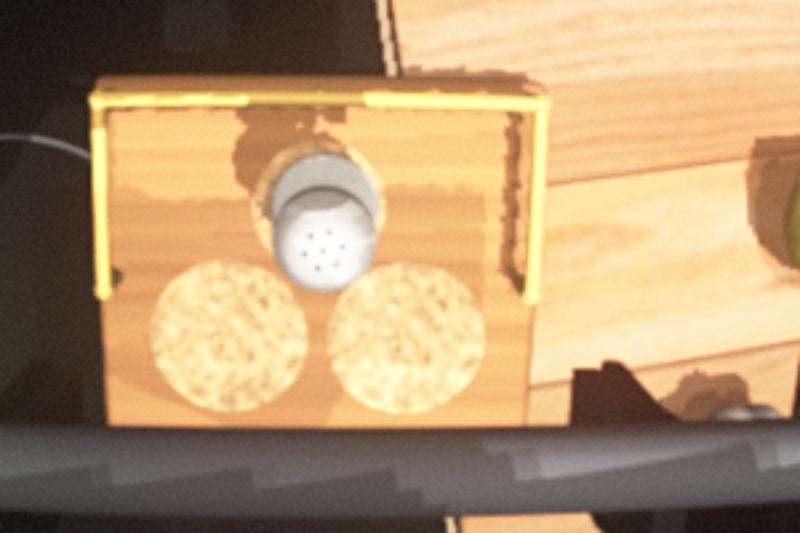

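The shaker stands upright on the back inlay at (325,230), within about 3 mm of its centre. Next I turn the tool back and return the short mill first.

>>> {"method": "jog_arm", "body": {
  "motion": [0, 0, 0, 0, 0, -1, -1, 0, 0, 0, 0, 0, -1, -1, 0, 0, 0, 0, 0, -1, -1, 0, 0, 0, 0, 0, -1, -1, 0, 0, 0, 0, 0, -1, -1, 0, 0, 0, 0, 0, -1, -1, 0, 0, 0, 0, 0, -1, -1, 0, 0, 0, 0, 0, -1, -1, 0, 0, 0, 0, 0, -1, -1, 0, 0, 0, 0, 0, -1, -1, 0, 0, 0, 0, 0, -1, -1, 0, 0, 0, 0, 0, -1, -1],
  "grip_force": 20
}}

```text
time: 35.33
position: [0.4585, -0.1616, 0.252]
tool_rot: [0.941, 0.338, -0.001, -0.001]
ft_force: [0.9, 0.2, -0.2]
grip_width: 0.0869
grip_force: 0.0
```

>>> {"method": "jog_arm", "body": {
  "motion": [0, 0, 0, 0, 0, -1, -1, 0, 0, 0, 0, 0, -1, -1, 0, 0, 0, 0, 0, -1, -1, 0, 0, 0, 0, 0, -1, -1, 0, 0, 0, 0, 0, -1, -1, 0, 0, 0, 0, 0, -1, -1, 0, 0, 0, 0, 0, -1, -1, 0, 0, 0, 0, 0, -1, -1, 0, 0, 0, 0, 0, -1, -1, 0, 0, 0, 0, 0, -1, -1, 0, 0, 0, 0, 0, -0.31, -1]
}}

```text
time: 36.7
position: [0.4586, -0.1617, 0.2522]
tool_rot: [0.762, 0.647, -0.0, -0.001]
ft_force: [-0.8, 0.1, -0.0]
grip_width: 0.087
grip_force: 0.0
```

>>> {"method": "jog_arm", "body": {
  "motion": [0.5, -0.1, 0, 0, 0, 0, -1, 0.9, -0.25, 0, 0, 0, 0, -1, 0.9, -0.25, 0, 0, 0, 0, -1, 0.9, -0.25, 0, 0, 0, 0, -1, 0.9, -0.25, 0, 0, 0, 0, -1, 0.7, -0.2, 0, 0, 0, 0, -1, 0.4, -0.1, 0, 0, 0, 0, -1, 0.28, 0, 0, 0, 0, 0, -1, 0, 0, 0, 0, 0, 0, -1, 0, 0, 0, 0, 0, 0, -1]
}}

```text
time: 37.95
position: [0.4398, 0.063, 0.2535]
tool_rot: [0.762, 0.647, -0.0, 0.0]
ft_force: [-0.1, 0.1, 0.1]
grip_width: 0.0869
grip_force: 0.0
```

```bash
python3 -c "
from h import *
rel(.4407,.063,.1412,1.408)"
```

```text
t 37.95 pos [0.4398 0.063  0.2535] psi 1.407 tilt 0.0003 w 0.0869 F [-0.1  0.1  0.1]
before turn [0.   0.02 2.81] after [0.   0.02 2.81] rz -0.01
```

>>> {"method": "jog_arm", "body": {
  "motion": [0, 0.02, 0.8, 0, 0, 0, -1, 0, 0, 0.8, 0, 0, 0, -1, 0, 0, 0.8, 0, 0, 0, -1, 0, 0, 0.4, 0, 0, 0, -1, 0, 0, 0, 0, 0, 0, -1, 0, 0, 0, 0, 0, 0, 1, 0, 0, 0, 0, 0, 0, 1, 0, 0, 0, 0, 0, 0, 1, 0, 0, 0, 0, 0, 0, 1, 0, 0, 0, 0, 0, 0, 1, 0, 0, 0, 0, 0, 0, 1]
}}

```text
time: 39.33
position: [0.4409, 0.0631, 0.1418]
tool_rot: [0.762, 0.647, 0.0, 0.0]
ft_force: [-0.3, -0.0, 2.4]
grip_width: 0.0478
grip_force: 20.0
```

```bash
python3 -c "
from h import *
rel(.396,-.1875,.207,1.408)"
```

```text
t 39.33 pos [0.4409 0.0631 0.1418] psi 1.408 tilt 0.0008 w 0.0478 F [-0.3 -0.   2.4]
before turn [-6.36 -0.09 -1.63] after [-6.36 -0.09 -1.63] rz -0.01
```

>>> {"method": "jog_arm", "body": {
  "motion": [0, 0, -0.6, 0, 0, 0, 1, 0, 0, -1, 0, 0, 0, 1, -0.4, 0, -1, 0, 0, 0, 1, -0.8, 0, 0, 0, 0, 0, 1, -0.9, -0.02, 0, 0, 0, 0, 1, -0.9, -0.02, 0, 0, 0, 0, 1, -0.9, -0.02, 0, 0, 0, 0, 1, -0.9, -0.02, 0, 0, 0, 0, 1, -0.7, 0, 0, 0, 0, 0, 1, -0.5, 0, 0, 0, 0, 0, 1, -0.36, 0, 0, 0, 0, 0, 1, 0, 0, 0, 0, 0, 0, 1]
}}

```text
time: 40.83
position: [0.3959, -0.1879, 0.2453]
tool_rot: [0.763, 0.647, 0.0, -0.0]
ft_force: [-0.2, 0.4, -1.3]
grip_width: 0.0474
grip_force: 20.0
```

```bash
python3 -c "
from h import *
rel(.3962,-.1877,.148,1.408)"
```

```text
t 40.83 pos [ 0.3959 -0.1879  0.2453] psi 1.406 tilt 0.0004 w 0.0474 F [-0.2  0.4 -1.3]
before turn [0.   0.01 2.43] after [0.01 0.01 2.43] rz -0.03
```

>>> {"method": "jog_arm", "body": {
  "motion": [0, 0, 0.6, 0, 0, 0, 1, 0, 0, 0.8, 0, 0, 0, 1, 0, 0, 0.6, 0, 0, 0, 1, 0, 0, 0.3, 0, 0, 0, 1, 0, 0, 0.12, 0, 0, 0, 1, 0, 0, 0.02, 0, 0, 0, 1, 0, 0, 0, 0, 0, 0, 1, 0, 0, 0, 0, 0, 0, -0.3, 0, 0, 0, 0, 0, 0, -1, 0, 0, 0, 0, 0, 0, -1, 0, 0, 0, 0, 0, 0, -1, 0, 0, -0.5, 0, 0, 0, -1]
}}

```text
time: 42.32
position: [0.3952, -0.1867, 0.1672]
tool_rot: [0.762, 0.647, -0.0, -0.002]
ft_force: [-0.2, -0.4, 0.6]
grip_width: 0.0844
grip_force: 0.0
```

```bash
python3 -c "
from h import *
rel(.4302,.1528,.25,1.408)"
```

```text
t 42.33 pos [ 0.3952 -0.1867  0.1672] psi 1.407 tilt 0.0036 w 0.0844 F [-0.2 -0.4  0.6]
before turn [ 8.52 -0.52 -2.05] after [ 8.52 -0.51 -2.07] rz -0.01
```

>>> {"method": "jog_arm", "body": {
  "motion": [0, 0, -1, 0, 0, 0, -1, 0, 0, -1.0, 0, 0, 0, -1, 0.5, 0, -0.1, 0, 0, 0, -1, 1, -0.1, 0, 0, 0, 0, -1, 1, -0.1, 0, 0, 0, 0, -1, 1, -0.1, 0, 0, 0, 0, -1, 1, -0.1, 0, 0, 0, 0, -1, 1, -0.1, 0, 0, 0, 0, -1, 1, 0, 0, 0, 0, 0, -1, 1, 0, 0, 0, 0, 0, -1, 0.7, 0, 0, 0, 0, 0, -1, 0.32, 0, 0, 0, 0, 0, -1]
}}

```text
time: 43.82
position: [0.4316, 0.1533, 0.2519]
tool_rot: [0.762, 0.648, -0.0, 0.0]
ft_force: [-1.1, -0.2, 0.1]
grip_width: 0.0873
grip_force: 0.0
```

>>> {"method": "jog_arm", "body": {
  "motion": [0, 0, 0, 0, 0, 0, -1, 0, 0, 0, 0, 0, 0, -1]
}}

```text
time: 44.08
position: [0.4315, 0.1513, 0.2519]
tool_rot: [0.763, 0.647, -0.0, 0.0]
ft_force: [-1.0, 0.1, 0.1]
grip_width: 0.0871
grip_force: 0.0
```

```bash
python3 -c "
from h import *
rel(.4302,.1528,.1642,1.408)"
```

```text
t 44.08 pos [0.4315 0.1513 0.2519] psi 1.407 tilt 0.0007 w 0.0871 F [-1.   0.1  0.1]
before turn [ 0.03 -0.04  2.19] after [ 0.03 -0.04  2.19] rz -0.02
```

>>> {"method": "jog_arm", "body": {
  "motion": [0.03, -0.04, 0.6, 0, 0, 0, -1, 0, 0, 0.8, 0, 0, 0, -1, 0, 0, 0.6, 0, 0, 0, -1, 0, 0, 0.19, 0, 0, 0, -1, 0, 0, 0, 0, 0, 0, -1, 0, 0, 0, 0, 0, 0, 1, 0, 0, 0, 0, 0, 0, 1, 0, 0, 0, 0, 0, 0, 1, 0, 0, 0, 0, 0, 0, 1, 0, 0, 0, 0, 0, 0, 1, 0, 0, 0, 0, 0, 0, 1]
}}

```text
time: 45.45
position: [0.4307, 0.1537, 0.1645]
tool_rot: [0.762, 0.647, 0.0, 0.0]
ft_force: [1.4, -0.5, 1.3]
grip_width: 0.049
grip_force: 20.0
```

```bash
python3 -c "
from h import *
rel(.4083,-.1168,.27,1.408)"
```

```text
t 45.45 pos [0.4307 0.1537 0.1645] psi 1.408 tilt 0.0009 w 0.049 F [ 1.4 -0.5  1.3]
before turn [-6.76  0.55 -2.64] after [-6.76  0.54 -2.64] rz -0.01
```

>>> {"method": "jog_arm", "body": {
  "motion": [0, 0, -0.6, 0, 0, 0, 1, 0, 0, -1, 0, 0, 0, 1, -0.4, 0, -1, 0, 0, 0, 1, -0.8, 0.05, 0, 0, 0, 0, 1, -0.9, 0.1, 0, 0, 0, 0, 1, -0.9, 0.1, 0, 0, 0, 0, 1, -0.9, 0.1, 0, 0, 0, 0, 1, -0.9, 0.1, 0, 0, 0, 0, 1, -0.8, 0.1, 0, 0, 0, 0, 1, -0.6, 0, 0, 0, 0, 0, 1, -0.4, 0, 0, 0, 0, 0, 1, -0.16, 0, 0, 0, 0, 0, 1]
}}

```text
time: 46.95
position: [0.4077, -0.1171, 0.268]
tool_rot: [0.763, 0.647, -0.0, -0.001]
ft_force: [0.3, -1.3, -2.1]
grip_width: 0.0489
grip_force: 20.0
```

>>> {"method": "jog_arm", "body": {
  "motion": [0, 0, 0.2, 0, 0, 0, 1, 0, 0, 0.2, 0, 0, 0, 1]
}}

```text
time: 47.2
position: [0.4078, -0.1159, 0.2517]
tool_rot: [0.762, 0.647, 0.0, -0.001]
ft_force: [-1.2, 0.5, -2.9]
grip_width: 0.0488
grip_force: 20.0
```

```bash
python3 -c "
from h import *
rel(.4083,-.1164,.1707,1.408)"
```

```text
t 47.2 pos [ 0.4078 -0.1159  0.2517] psi 1.408 tilt 0.001 w 0.0488 F [-1.2  0.5 -2.9]
before turn [-0.01  0.02  2.02] after [-0.01  0.01  2.02] rz 0.0
```

>>> {"method": "jog_arm", "body": {
  "motion": [0, 0, 0.6, 0, 0, 0, 1, 0, 0, 0.7, 0, 0, 0, 1, 0, 0, 0.4, 0, 0, 0, 1, 0, 0, 0.2, 0, 0, 0, 1, 0, 0, 0.08, 0, 0, 0, 1, 0, 0, 0, 0, 0, 0, 1, 0, 0, 0, 0, 0, 0, 1]
}}

```text
time: 48.08
position: [0.4085, -0.117, 0.1737]
tool_rot: [0.762, 0.647, 0.0, 0.001]
ft_force: [-0.1, -0.6, -2.0]
grip_width: 0.0487
grip_force: 20.0
```

```bash
python3 -c "
from h import *
rel(.4083,-.1164,.1707,1.408)"
```

```text
t 48.08 pos [ 0.4085 -0.117   0.1737] psi 1.408 tilt 0.0014 w 0.0487 F [-0.1 -0.6 -2. ]
before turn [ 0.01 -0.01  0.07] after [ 0.01 -0.01  0.07] rz -0.01
```

Lower the last 3 mm, release, rise, and back off to the left and up for a clear view.

>>> {"method": "jog_arm", "body": {
  "motion": [0, 0, 0.07, 0, 0, 0, 1, 0, 0, 0, 0, 0, 0, 1, 0, 0, 0, 0, 0, 0, 1, 0, 0, 0, 0, 0, 0, -0.3, 0, 0, 0, 0, 0, 0, -1, 0, 0, 0, 0, 0, 0, -1, 0, 0, 0, 0, 0, 0, -1, 0, 0, -0.4, 0, 0, 0, -1, 0, 0, -1, 0, 0, 0, -1, 0, 0, -1, 0, 0, 0, -1, 0, 0, -1, 0, 0, 0, -1]
}}

```text
time: 49.45
position: [0.4077, -0.1166, 0.3076]
tool_rot: [0.762, 0.647, -0.0, -0.0]
ft_force: [0.1, -0.0, 0.0]
grip_width: 0.087
grip_force: 0.0
```

>>> {"method": "jog_arm", "body": {
  "motion": [0.5, 0, 0, 0, 0, 0, -1, 1, 0, 0, 0, 0, 0, -1, 1, 0, 0, 0, 0, 0, -1, 1, 0, 0, 0, 0, 0, -1, 1, 0, 0, 0, 0, 0, -1, 1, 0, 0, 0, 0, 0, -1, 0.5, 0, 0, 0, 0, 0, -1, 0, 0, 0, 0, 0, 0, -1, 0, 0, 0, 0, 0, 0, -1, 0, 0, 0, 0, 0, 0, -1]
}}

```text
time: 50.7
position: [0.4469, 0.1192, 0.3063]
tool_rot: [0.763, 0.647, -0.0, 0.0]
ft_force: [0.3, -0.4, 0.3]
grip_width: 0.0875
grip_force: 0.0
```

```bash
python3 -c "
from h import *
im=robot.camera('top');crop(im,130,165,480,290,2.28,'pics/t9.png',20);a=cv2.imread('pics/t9.png')
c=cv2.resize(im[190:285,375:475],None,fx=3,fy=3,interpolation=cv2.INTER_CUBIC)
o=cv2.imread('pics/top0.png');d=cv2.resize(o[190:285,375:475],None,fx=3,fy=3,interpolation=cv2.INTER_CUBIC)
w=np.zeros((a.shape[0]+285,max(a.shape[1],600),3),np.uint8);w[:a.shape[0],:a.shape[1]]=a;w[a.shape[0]:,:300]=d;w[a.shape[0]:,300:600]=c
cv2.imwrite('pics/fin.png',w)"
```

```text
(no output)
```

View pics/fin.png

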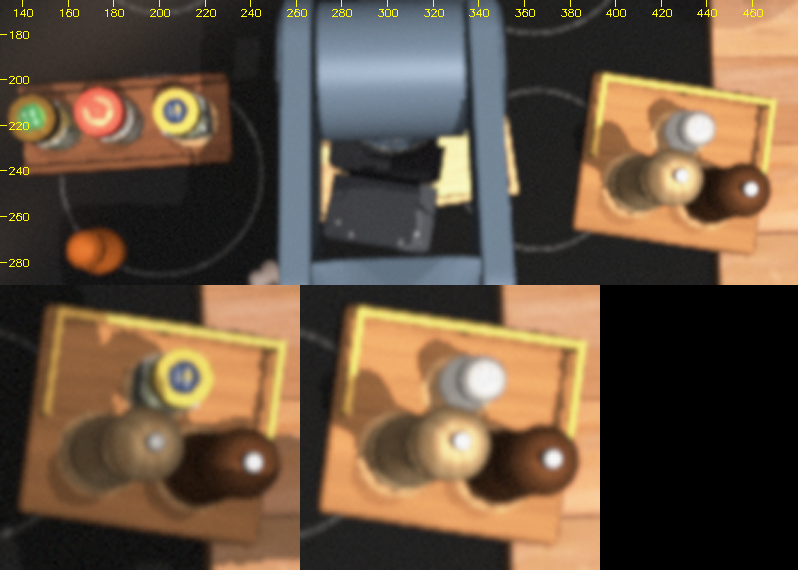

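The final view shows the jar cap on the coaster at (207.6,213.7) and the shaker on the back place. The mill buttons are within about 2 px (4 mm) of their starting pixels, and everything is upright.

```bash
python3 -c "
from h import *
print(back('top',(207.6,213.7),.109), back('top',(375+185/3,190+95/3),.1))
print(robot.hand_in())"
```

```text
[0.48015465 0.32358982] [ 0.4579283  -0.16265425]
the job is handed in; nothing more can be done
None
```

The job is handed in: the stray jar is on the coaster, the shaker is on the back place of the stand, and both mills are back within about 4 mm of where they stood. Everything is upright and released, and the two rack jars were left alone. The verdict was not shown.

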